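# Lock the display case with its hasp and cross pin

### The job

Lock up the clear sweet display case on the counter: swing its steel hasp all the way down until it lies in the catch between the two bushings, then pick up the red-handled locking pin and thread it over the hasp through both bushings, from whichever side you like, until its collar is up against the first bushing. Finish while still gripping the pin by its handle, holding it there fully home without ramming it, so that the padlock can be put through the hole in its nose. Leave the tape roll, the sweet carton lying behind and the pen where they are.

Things in the scene. Friction and masses are not known exactly. Their poses are not given: they have to be found in the camera images.
- case: Display case, fixed, 200 (x) x 250 (y) x 92 mm high: clear sides and lid, dark wood base and front deck, cut halva inside. Origin at the centre of its underside on the worktop; x points from its front edge (robot side) to the back, y to its left, z up. On its top, near the front, stand a steel keeper with two bushings in line along y and, behind it, the hasp. Deck and lid do not move.
- latch_centre (a point): Midpoint of the common axis of the two bushings, 30 mm above the case's top, at case x = -70 mm; axes as the case's: the pin must lie along its y. Bushings: steel tubes 16 mm long, bore 14 mm, outside 24 mm, filling y = 26 to 42 mm to either side, on feet 20 mm wide in x. Between them the catch, a saddle 34 mm wide in y, its top 16 mm above the case's top.
- bush_right (a point): Centre of the outer mouth of the right-hand bushing (case y = -42 mm from latch_centre).
- bush_left (a point): Centre of the outer mouth of the left-hand bushing (case y = +42 mm from latch_centre).
- hasp_hinge (a point): Centre of the hasp's hinge axis, fixed on the lid's front bar, 18 mm above the case's top and 56 mm behind the bushing axis (case x = -14 mm); the axis lies along the case's y.
- hasp (a joint): Hasp angle: 0 = down on the catch, pointing to the case's front (-x); 1.57 = upright; up to 2.2 = leaning back over the lid. Starts at 1.1 to 1.9. Flat steel strap 30 mm wide, 4 mm thick, 76 mm long, then a curled-up tab 12 mm high ending 86 mm from the hinge. Stiff hinge: it stays where it is left and needs 1 to 3 N at the tip. Closed, it lies 5 mm below the pin; with the pin in, it cannot close.
- hasp_tip (a point): Point in the middle of the strap's thickness and width, 74 mm from the hinge, just before the finger tab.
- pin: Loose locking pin, 154 mm, 0.15 kg, lying level to the left or right of the case, axis 12 mm above the worktop. Origin on its axis at the collar's front face; +x to the nose. Steel shank 10 mm thick from x = 0 to 102 mm, the last 9 mm tapered to 4 mm, with a padlock hole; steel collar 24 mm across from x = -6 to 0; red handle from x = -52 to -6, 16 mm wide (y), 24 mm tall (z).
- pin_grip (a point): Centre of the red handle, on the pin's axis, 29 mm behind the collar face.
- pin_nose (a point): Tip of the pin's nose, on its axis. Fully home it sticks out 18 mm beyond the far bushing.
- tape: Roll of brown tape lying flat, 93 mm across, 48 mm high, loose; origin at the centre of its underside. It lies on the other side of the case from the pin. Leave it alone.
- carton: Brown and white sweet carton lying on its side, 150 (its x) x 52 x 46 mm, loose, behind to the left (the upright carton beside it, 150 mm tall, is fixed); origin at the centre of its underside. Leave it alone.
- pen: Blue and white pen, 135 mm long (its y), 16 mm thick, loose, behind to the right; origin at its underside. Leave it alone.

How it is judged:
By the outcome, as a careful person would: the job done as asked, in the order asked, and still so for the second after the job is handed in, while the arm keeps its last pose, push and grip.
It also fails if it takes over 64 s, if anything falls off the work surface, if the arm or the gripper's body presses on something with over 40 N, if the wrist force passes 120 N, or if a joint passes its speed limit or range.

### The arm

A 7-joint arm with a two-finger parallel gripper is mounted at the origin on a cart in front of the work surface, level with it; the furniture and walls round the work are solid. World frame = base frame: x ahead of the robot, y to its left, z up, the work surface at z = 0. Lengths are in m, angles in rad, forces in N, time in s.
With the tool pointing down it reaches from about 0.425 to 0.875 m from the base axis. Payload 4.7 kg.
Tool frame: the origin (TCP) lies between the finger pads, 19 mm behind the fingertips; this is the grasp point; z points along the fingers, y is the line along which they close (so a half turn about z gives the same grasp; the last joint's range is limited). The gripper opens to 87 mm and grips with 3 to 60 N. Pads are 19 mm wide; open, the fingers measure 117 mm over their backs; the gripper's body (75 mm by 190 mm) begins 51 mm behind the grasp point.
Start: joints at [-1.308, 0.321, -0.07, 1.45, 0.023, 1.371, -0.057], TCP at [0.16, 0.63, 0.241] pointing down, gripper open.
Joint ranges: [-2.86, 2.86], [-0.3, 2.09], [-1.38, 1.24], [0.06, 2.45], [-1.56, 4.7], [0.09, 2.05], [-2.69, 2.69]. Speed limits (rad/s): [2.57, 2.57, 3.14, 3.14, 3.14, 3.14, 3.14].

### API

Orientations are given as a rotation vector (axis times angle).
In Python, from bench import ctrl gives the robot as it stands.
- The arm moves only by the shell command python3 -m jog 'ROWS' [FORCE]. ROWS is JSON, a list that holds one entry, the list of rows, each a list of 7 numbers: the shift along the tool's x, y, z in mm, then the turn, a rotation vector about the tool's x, y, z in degrees, then the finger opening in mm, from 0 to 87. A call has 1 to 10 rows; each row is the pose to reach, as a shift and turn from the pose commanded when the call began, along the tool's axes at that moment; what a row does not reach only later rows make up. A row lasts 1/10 s, in which the tool goes at most 50 mm and 8.59 degrees, less where a joint would pass 70% of its speed; a pose out of reach is approached as far as the arm can. A call with a gripper value outside its range is refused whole. The fingers move at their own pace and stop on an object; FORCE is the grip in N (left out, the last holds). Time passes only in rows, so rows that repeat a pose let the fingers close. It gives the time, the measured TCP pose, the force, the opening and the grip force at its end, in the units of the state.
- ctrl.get_state(): the state, without advancing time (a new reading comes with each control period).
- ctrl.get_image(name): name is "scene" or "top"; returns a dict with "image" (384x512x3 uint8, red, green, blue), "depth" (384x512 float32, m along the optical axis (not along the pixel's ray), 0 where there is no reading), "fov_y" (degrees; the focal length in pixels is half the picture's height over the tangent of half this angle, whatever the lens; pixels are square), "cx", "cy" (the principal point, pixels), "rvec" (rotation vector, rad) and "tvec" (3), from world to camera coordinates, as OpenCV has them. Camera axes: x right, y down, z forward; pixel columns grow to the right and rows downward; lengths in m; the calibration is good to about 2 mm. A picture is of the moment at which its call begins.
- ctrl.close_job(): hands the job in; it is judged then, once.
The state is a dict: "time": time; "joint_positions": joint angles; "qd": joint speeds; "joint_torque": joint torques, N m; "position": TCP position; "tool_rot": TCP orientation; "ft_force": force on the tool from outside, world axes, zero at the start; "torque": the same for the moment, N m; "grip_width": opening from 0.0 (shut) to 1.0 (fully open); "grip_force": force on a finger pad.
Only numpy, scipy, OpenCV 4.12 (cv2) and the standard library are available. Lean on these libraries where they do the work, as an engineer would, in place of code of your own. Each camera call takes 0.05 s, during which the arm holds its last target. There are 200 camera calls.

## Working session

There is one attempt and no reset: what is moved stays moved. The work goes in short steps, Python scripts to look and compute and a shell command to move; the robot and the scene stay as the last step left them, time stands still between calls to the robot, and variables do not carry over. Pictures are saved under pics/ and viewed, at most 10 in all, crops included, and the job is handed in when it is done.

```bash
mkdir -p pics; ls; cat > h.py <<'E'
import numpy as np, cv2
from bench import ctrl
from scipy.spatial.transform import Rotation as R
def shot(n):
    d=ctrl.get_image(n); return d
def cam(d):
    f=d["image"].shape[0]/2/np.tan(np.radians(d["fov_y"])/2)
    K=np.array([[f,0,d["cx"]],[0,f,d["cy"]],[0,0,1.]])
    return K,cv2.Rodrigues(np.array(d["rvec"],float))[0],np.array(d["tvec"],float).ravel()
def ray(d,u,v):
    K,Rm,t=cam(d); return -Rm.T@t, Rm.T@np.linalg.solve(K,[u,v,1.])
def atz(d,u,v,z):
    c,r=ray(d,u,v); return c+r*(z-c[2])/r[2]
def dep(d,u,v):
    c,r=ray(d,u,v); return c+r*d["depth"][int(round(v)),int(round(u))]
def tri(d1,p1,d2,p2):
    c1,r1=ray(d1,*p1); c2,r2=ray(d2,*p2)
    A=np.stack([r1,-r2],1); s=np.linalg.lstsq(A,c2-c1,rcond=None)[0]
    a=c1+s[0]*r1;b=c2+s[1]*r2; return (a+b)/2,np.linalg.norm(a-b)
def proj(d,P):
    K,Rm,t=cam(d); q=K@(Rm@np.asarray(P,float)+t); return q[:2]/q[2]
def save(d,n): np.save(n,d,allow_pickle=True)
def load(n): return np.load(n+".npy",allow_pickle=True).item()
E
python3 - <<'E'
from h import *
for n in("scene","top"):
    d=shot(n); save(d,n+"0"); cv2.imwrite(f"pics/{n}0.png",cv2.resize(d["image"][:,:,::-1],(768,576),interpolation=cv2.INTER_CUBIC))
    K,Rm,t=cam(d); print(n,K[0,0],-Rm.T@t,Rm[2])
s=ctrl.get_state();print(s)
E
```

```text
pics
scene 397.12004856682296 [-0.02024801 -0.64968079  0.72146664] [ 0.49346502  0.64257969 -0.58616006]
top 374.7328329944456 [0.41157012 0.04348326 1.11562614] [ 0.12449145 -0.01382636 -0.99212434]
{'time': 0.1, 'joint_positions': array([-1.3078898 ,  0.32170709, -0.070114  ,  1.45154774,  0.02260336,
        1.37078118, -0.05690344]), 'qd': array([ 0.00126084, -0.00061457, -0.00102403, -0.0032262 ,  0.00014829,
       -0.00018423, -0.00166554]), 'joint_torque': array([-6.32848914e-04, -4.92570627e+01, -4.06121146e-01, -3.13400066e+01,
       -6.42038626e-02,  3.95869219e-02,  7.54023267e-05]), 'position': array([0.15997724, 0.62953608, 0.24030086]), 'tool_rot': array([-3.89719953e-01, -3.11720501e+00,  2.59440303e-03]), 'ft_force': array([-0.03878069, -0.00609413, -0.38418034]), 'torque': array([ 0.02392702,  0.01813622, -0.0073321 ]), 'grip_force': 0.0, 'grip_width': 1.0000862354978532}
```

View pics/scene0.png

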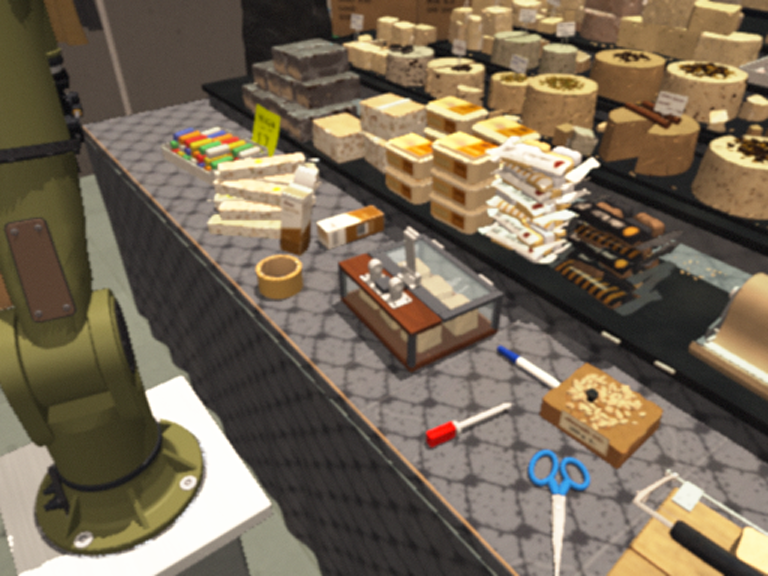

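View pics/top0.png

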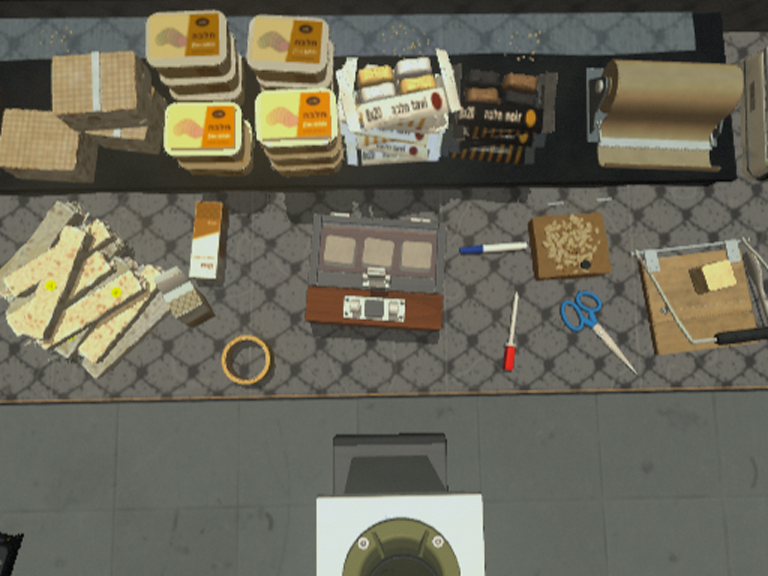

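Scene view: the case is at about (420,300), with the hasp upright at (410,250). The pin lies to its right, red handle at (440,432) and nose at (508,407). The tape is at (278,278). In the top view the pin runs from (509,370) to (516,293) and the keeper is at about (374,308). Next I enlarge the crops.

```bash
python3 - <<'E'
from h import *
t=load("top0");s=load("scene0")
def crop(d,x0,y0,w,h,k): return cv2.resize(d["image"][y0:y0+h,x0:x0+w,::-1],(w*k,h*k),interpolation=cv2.INTER_CUBIC)
# left: top case+pin ; right: scene
a=crop(t,195,135,160,120,5); b=crop(s,220,150,130,150,4)
cv2.imwrite("pics/t1.png",a);cv2.imwrite("pics/s1.png",b)
E
```

```text
(no output)
```

View pics/t1.png

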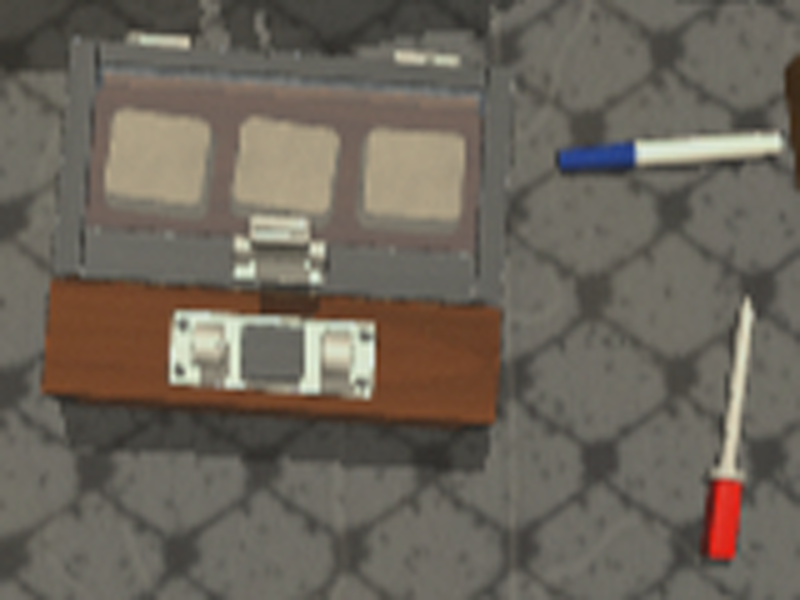

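View pics/s1.png

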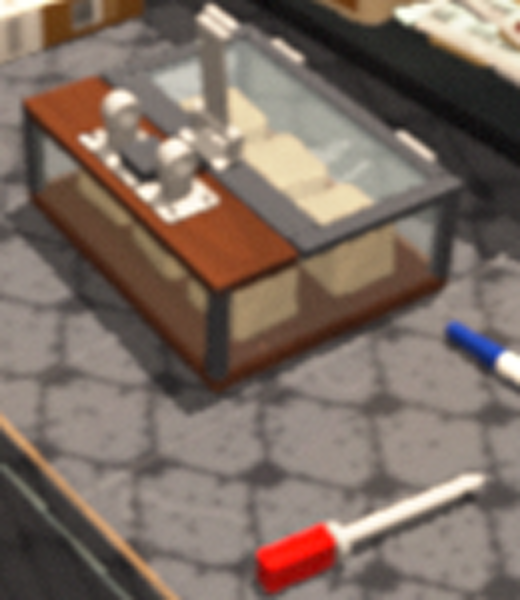

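The top crop shows deck corners FL (42,392), FR (495,423), BL (55,280) and BR (502,307), and bushings at (208,345) and (337,358). The pin nose is at (748,298) and its handle end at (721,558). In the scene crop the deck corners are FL (25,103), FR (215,290) and BR (298,255), with the nose at (480,478).

```bash
python3 - <<'E'
from h import *
np.set_printoptions(precision=4,suppress=True)
t=load("top0");s=load("scene0")
T=lambda x,y:((x+.5)/5-.5+195,(y+.5)/5-.5+135)
S=lambda x,y:((x+.5)/4-.5+220,(y+.5)/4-.5+150)
for n,a,b in[("FL",(42,392),(25,103)),("FR",(495,423),(215,290)),("BR",(502,307),(298,255)),("nose",(748,298),(482,478)),("tailtop",(721,558),(262,562)),("collar",(730,472),(342,538)),("bushRtop",(337,340),(176,143)),("bushLtop",(208,330),(120,95)),("hasptip",(280,220),(216,12))]:
    print(n,*tri(t,T(*a),s,S(*b)))
# clouds
def cloud(d):
    K,Rm,tt=cam(d);h,w=d["depth"].shape;v,u=np.mgrid[:h,:w];z=d["depth"].ravel()
    P=(np.linalg.inv(K)@np.stack([u.ravel(),v.ravel(),np.ones(h*w)]))*z
    return (Rm.T@(P-tt[:,None])).T.reshape(h,w,3)
for n,d in(("top",t),("scene",s)):
    C=cloud(d);im=d["image"].astype(int)
    X=C.reshape(-1,3);c=im.reshape(-1,3)
    brown=(c[:,0]>90)&(c[:,1]<80)&(c[:,2]<60)&(X[:,2]>.085)&(X[:,2]<.1)&(abs(X[:,1])<.3)&(X[:,0]>.3)&(X[:,0]<.7)
    r=cv2.minAreaRect(X[brown,:2].astype(np.float32)*1000);print(n,"deck z",np.median(X[brown,2]),r,brown.sum())
    red=(c[:,0]>170)&(c[:,1]<60)&(c[:,2]<60)&(X[:,2]>-.01)&(X[:,2]<.05)&(X[:,0]>.3)&(X[:,0]<.7)&(abs(X[:,1])<.4)
    print(" red",X[red].mean(0),np.percentile(X[red,2],[5,50,95]),red.sum(),cv2.minAreaRect(X[red,:2].astype(np.float32)*1000))
    tb=(X[:,2]<.005)&(X[:,2]>-.01)&(X[:,0]>.4)&(X[:,0]<.6)&(abs(X[:,1])<.4);print(" table z",np.median(X[tb,2]))
    k=(X[:,2]>.11)&(X[:,2]<.15)&(X[:,0]>.3)&(X[:,0]<.7)&(abs(X[:,1])<.2)
    np.set_printoptions(precision=3)
    K=X[k];print(" keeper",len(K));print(K[np.argsort(K[:,1])][::max(1,len(K)//30)])
E
```

```text
FL [0.486  0.1679 0.0873] 0.002490254582448151
FR [ 0.4631 -0.0792  0.0886] 0.0008199043658684093
BR [ 0.5267 -0.0849  0.0885] 0.0016200999884760836
nose [ 0.5389 -0.2419  0.0108] 0.0002741689485322475
tailtop [ 0.3863 -0.2162  0.0211] 7.365829084225565e-05
collar [ 0.437  -0.2262  0.0144] 0.0023476629667038744
bushRtop [0.5043 0.0092 0.1326] 0.0049439856606782375
bushLtop [0.5104 0.0773 0.1319] 0.0060410440827348855
hasptip [0.5589 0.0382 0.1973] 0.003610161036882652
top deck z 0.0919509659680613 ((506.24432373046875, 42.19267272949219), (248.9911651611328, 63.663116455078125), 85.03384399414062) 1346
 red [ 0.4092 -0.219   0.0238] [0.02   0.0238 0.0273] 71 ((409.4758605957031, -219.3858642578125), (13.622187614440918, 41.34331512451172), 80.90657806396484)
 table z 1.1405034260765894e-05
 keeper 172
[[ 0.511 -0.     0.127]
 [ 0.49   0.002  0.121]
 [ 0.502  0.003  0.137]
 [ 0.508  0.005  0.133]
 [ 0.495  0.005  0.133]
 [ 0.505  0.008  0.135]
 [ 0.511  0.01   0.128]
 [ 0.503  0.011  0.133]
 [ 0.49   0.013  0.122]
 [ 0.503  0.013  0.135]
 [ 0.556  0.014  0.116]
 [ 0.493  0.016  0.127]
[... 960 characters left out ...]
28]
 [ 0.493  0.002  0.13 ]
 [ 0.487  0.002  0.119]
 [ 0.505  0.004  0.123]
 [ 0.49   0.006  0.129]
 [ 0.489  0.008  0.112]
 [ 0.501  0.011  0.134]
 [ 0.553  0.012  0.114]
 [ 0.551  0.014  0.111]
 [ 0.49   0.019  0.122]
 [ 0.554  0.023  0.127]
 [ 0.555  0.024  0.146]
 [ 0.554  0.027  0.129]
 [ 0.554  0.031  0.136]
 [ 0.556  0.034  0.121]
 [ 0.552  0.037  0.114]
 [ 0.554  0.04   0.131]
 [ 0.555  0.046  0.128]
 [ 0.553  0.048  0.14 ]
 [ 0.553  0.051  0.113]
 [ 0.556  0.06   0.113]
 [ 0.503  0.067  0.115]
 [ 0.494  0.068  0.119]
 [ 0.508  0.069  0.122]
 [ 0.503  0.071  0.117]
 [ 0.504  0.072  0.135]
 [ 0.506  0.074  0.117]
 [ 0.494  0.077  0.12 ]
 [ 0.506  0.08   0.133]
 [ 0.5    0.085  0.13 ]]
```

The case yaw comes out at about -5°, with the latch at about (0.504, 0.042, 0.122). The pin yaw is about -9.5°, with its grip at about (0.41, -0.22). First I go above and behind the hasp, with the fingers closed.

```bash
cat >> h.py <<'E'
np.set_printoptions(precision=4,suppress=True)
def case(x,y,z,L=(.504,.0415),yaw=-5):   # latch-relative mm -> world m, z absolute mm
    a=np.radians(yaw);c,s=np.cos(a),np.sin(a)
    return np.array([L[0]+(c*x-s*y)/1e3,L[1]+(s*x+c*y)/1e3,z/1e3])
def delta(p,yaw,st=None):  # tool down, tool y at world yaw(deg)
    st=st or ctrl.get_state(); R0=R.from_rotvec(st["tool_rot"]); a=np.radians(yaw)
    y=np.array([np.cos(a),np.sin(a),0]);z=np.array([0,0,-1.]);R1=R.from_matrix(np.stack([np.cross(y,z),y,z],1))
    return np.r_[R0.inv().apply(np.asarray(p)-st["position"])*1e3,(R0.inv()*R1).as_rotvec(degrees=True)].round(1)
E
python3 - <<'E'
from h import *
p=case(56+40,0,270);print(p,delta(p,-5))
E
```

```text
[0.5996 0.0331 0.27  ] [-573.  -469.9  -28.9   -0.1    0.1   80.7]
```

```bash
python3 -m jog '[[[0,0,-29,0,0,8,0],[-35,-28,-29,0,0,16,0],[-70,-57,-29,0,0,24,0],[-107,-88,-29,0,0,32,0],[-144,-118,-29,0,0,40,0],[-181,-149,-29,0,0,48,0],[-218,-179,-29,0,0,56,0],[-255,-209,-29,0,0,64,0],[-292,-239,-29,0,0,72,0],[-329,-270,-29,0,0,80.7,0]]]' 10; python3 - <<'E'
from h import *
print(delta(case(56+40,0,270),-5), ctrl.get_state()["joint_positions"])
E
```

```text
time: 1.1
position: [0.4131, 0.2855, 0.27]
tool_rot: [-2.319, -2.119, 0.0]
ft_force: [-0.4, 0.3, -0.7]
grip_width: 0.173
grip_force: 0.0
[-234.5  208.5   -0.    -0.    -0.    -0.2] [-0.9679 -0.016   0.3083  1.7765  0.0047  1.3803 -0.7508]
```

```bash
python3 -m jog '[[[-35,31,0,0,0,0,0],[-70,62,0,0,0,0,0],[-105,93,0,0,0,0,0],[-140,124,0,0,0,0,0],[-175,156,0,0,0,0,0],[-210,187,0,0,0,0,0],[-234.5,208.5,0,0,0,0,0],[-234.5,208.5,0,0,0,0,0]]]'; python3 - <<'E'
from h import *
for n in("top","scene"):
    d=shot(n);save(d,n+"1")
s=ctrl.get_state();print(s["position"],s["joint_positions"],delta(case(96,0,270),-5))
# hasp tip view
a=load("top1")["image"][120:240,180:300,::-1];b=load("scene1")["image"][110:230,210:330,::-1]
cv2.imwrite("pics/c1.png",cv2.resize(np.hstack([a,b]),(800,400),interpolation=cv2.INTER_CUBIC))
E
```

```text
time: 1.9
position: [0.6018, 0.0297, 0.2697]
tool_rot: [2.32, 2.113, -0.004]
ft_force: [1.0, -0.3, -0.5]
grip_width: 0.006
grip_force: 0.0
[0.6002 0.0354 0.2695] [-0.6098  0.226   0.6015  1.5557 -0.1289  1.4014 -0.0847] [-2.3 -0.4 -0.5 -0.1  0.   0. ]
```

View pics/c1.png

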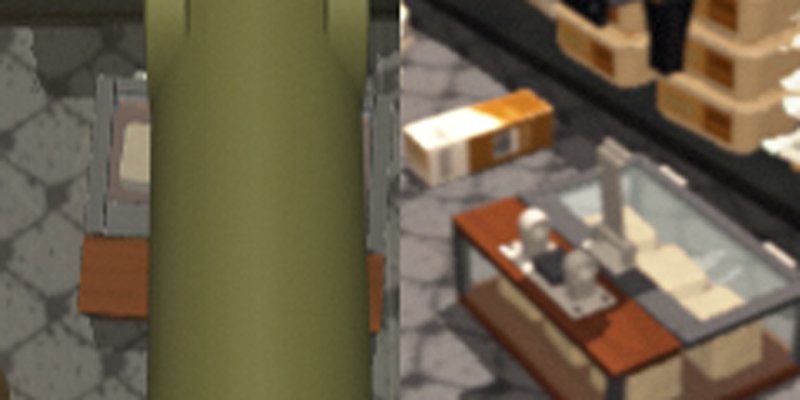

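The scene crop shows the hasp still upright, with the tab at (610,150), and the fingers behind it at (665,40). The arm blocks the top view. I descend behind the hasp and start the sweep.

```bash
python3 -m jog '[[[0,0,30,0,0,0,0],[0,0,60,0,0,0,0],[0,0,91,0,0,0,0],[0,0,91,0,0,0,0],[0,-8,91,0,0,0,0],[0,-16,91,0,0,0,0],[0,-23,91,0,0,0,0],[0,-30,91,0,0,0,0],[0,-36,91,0,0,0,0]]]'; python3 - <<'E'
from h import *
s=ctrl.get_state();print(s["position"],delta(case(60,0,179),-5))
E
```

```text
time: 2.9
position: [0.5647, 0.0393, 0.1806]
tool_rot: [2.313, 2.125, 0.004]
ft_force: [1.5, -0.3, 0.6]
grip_width: 0.004
grip_force: 0.6
[0.5647 0.0393 0.1806] [-3.1 -0.7  1.6  0.2 -0.1  0.2]
```

```bash
python3 -m jog '[[[0,-7,1,0,0,0,0],[-1,-14,3,0,0,0,0],[-2,-20,6,0,0,0,0],[-2,-26.5,10,0,0,0,0],[-2,-32,15,0,0,0,0],[-2,-37.5,20,0,0,0,0],[-2,-42,27,0,0,0,0],[-2,-45.5,33,0,0,0,0],[-2,-48,40,0,0,0,0],[-2,-48.6,43,0,0,0,0]]]'; python3 - <<'E'
from h import *
s=ctrl.get_state();print(s["position"],delta(case(11,0,131),-5))
E
```

```text
time: 3.9
position: [0.5151, 0.041, 0.1352]
tool_rot: [-2.313, -2.125, 0.002]
ft_force: [0.2, -0.5, 0.6]
grip_width: 0.01
grip_force: 0.6
[0.5151 0.041  0.1352] [-0.5 -0.1  4.2 -0.1  0.   0.2]
```

```bash
python3 -m jog '[[[0,0,2,0,0,0,0],[0,0,3,0,0,0,0],[0,0,4,0,0,0,0],[0,0,4.5,0,0,0,0],[0,0,4.5,0,0,0,0]]]'; python3 - <<'E'
from h import *
d=shot("scene");save(d,"scene2");cv2.imwrite("pics/s2.png",cv2.resize(d["image"][120:230,200:350,::-1],(750,550),interpolation=cv2.INTER_CUBIC))
E
```

```text
time: 4.4
position: [0.516, 0.0412, 0.1317]
tool_rot: [2.313, 2.125, 0.0]
ft_force: [0.4, 0.3, 0.5]
grip_width: 0.002
grip_force: 0.0
```

View pics/s2.png

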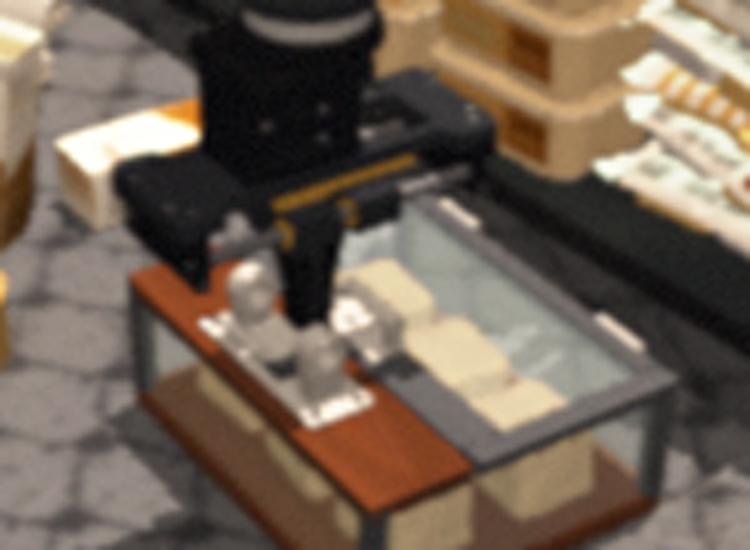

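The scene view shows the fingers between the bushings and the hasp folded down. The contact force is still only 0.5 N, so I press further until it seats.

```bash
python3 -m jog '[[[0,0,0.7,0,0,0,0],[0,0,1.4,0,0,0,0],[0,0,2,0,0,0,0],[0,0,2,0,0,0,0]]]'; python3 -m jog '[[[0,0,0.7,0,0,0,0],[0,0,1.4,0,0,0,0],[0,0,1.4,0,0,0,0]]]'
```

```text
time: 4.85
position: [0.5162, 0.0412, 0.131]
tool_rot: [-2.313, -2.125, -0.001]
ft_force: [-4.0, -0.3, 9.6]
grip_width: 0.006
grip_force: 4.4
time: 5.15
position: [0.5163, 0.0412, 0.1309]
tool_rot: [-2.313, -2.125, -0.002]
ft_force: [-6.4, -0.7, 17.0]
grip_width: 0.005
grip_force: 8.7
```

The hasp is seated: contact at z = 0.131 with force building. I retract and go over the pin.

```bash
python3 -m jog '[[[0,0,-20,0,0,0,0],[0,0,-60,0,0,0,0],[0,0,-110,0,0,0,0],[0,0,-110,0,0,0,0]]]'; python3 - <<'E'
from h import *
print(delta((.409,-.220,.150),-99.5))
E
```

```text
time: 5.55
position: [0.5199, 0.0414, 0.2451]
tool_rot: [2.31, 2.122, 0.017]
ft_force: [0.5, -0.7, -0.3]
grip_width: 0.011
grip_force: 0.0
[-270.3  -89.4   92.8    0.3   -0.7   94.6]
```

```bash
python3 -m jog '[[[-25,-8,0,0,0,8,50],[-54,-18,0,0,0,16,50],[-82,-27,0,0,0,24,50],[-110,-36,0,0,0,32,50],[-138,-46,0,0,0,40,50],[-166,-55,0,0,0,48,50],[-194,-64,0,0,0,56,50],[-222,-73,30,0,0,64,50],[-250,-83,60,0,0,72,50],[-268,-89,89,0,0,80,50]]]'; python3 - <<'E'
from h import *
s=ctrl.get_state();print(s["joint_positions"],delta((.409,-.220,.10),-99.5))
E
```

```text
time: 6.55
position: [0.4036, -0.2203, 0.1483]
tool_rot: [-3.139, -0.129, -0.002]
ft_force: [0.7, 0.3, 0.4]
grip_width: 0.571
grip_force: 0.0
[-0.3883 -0.0554  0.8204  2.0474  0.0439  1.131  -1.0762] [ 5.4  0.1 48.4 -0.  -0.1 14.2]
```

```bash
python3 -m jog '[[[4,0,20,0,0,8,50],[4,0,48,0,0,14.2,50],[4,0,48,0,0,14.2,50],[4,0,48,0,0,14.2,50]]]'; python3 - <<'E'
from h import *
print(delta((.409,-.220,.023),-99.5))
d=shot("scene");save(d,"scene3");a=d["image"][140:320,210:390,::-1]
t=shot("top");save(t,"top3");b=t["image"][130:280,200:350,::-1]
cv2.imwrite("pics/s3.png",np.hstack([cv2.resize(a,(400,400),interpolation=cv2.INTER_CUBIC),cv2.resize(b,(400,400),interpolation=cv2.INTER_CUBIC)]))
E
```

```text
time: 6.95
position: [0.4083, -0.218, 0.1014]
tool_rot: [3.132, -0.244, -0.002]
ft_force: [0.0, -0.5, 0.5]
grip_width: 0.573
grip_force: 0.0
[ 1.1  1.8 78.4  0.   0.1  0.6]
```

View pics/s3.png

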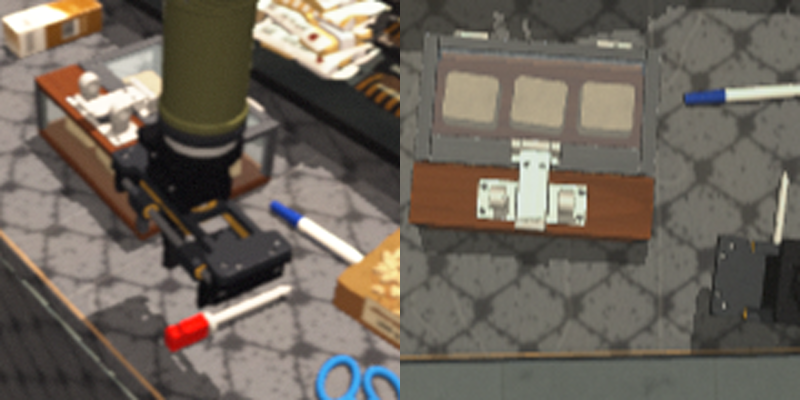

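The hasp lies down in the catch (right panel, 533,190), and the gripper is over the handle. I descend.

```bash
python3 -m jog '[[[1,1.5,30,0,0,0.5,50],[1,1.5,60,0,0,0.5,50],[1,1.5,74,0,0,0.5,50],[1,1.5,78,0,0,0.5,50],[1,1.5,78,0,0,0.5,50]]]'; python3 -m jog '[[[0,0,0,0,0,0,8],[0,0,0,0,0,0,8],[0,0,0,0,0,0,8],[0,0,0,0,0,0,8],[0,0,0,0,0,0,8],[0,0,0,0,0,0,8]]]' 30;
```

```text
time: 7.55
position: [0.4101, -0.2197, 0.024]
tool_rot: [3.131, -0.26, 0.002]
ft_force: [0.2, -0.1, 0.1]
grip_width: 0.576
grip_force: 0.0
time: 8.15
position: [0.4095, -0.2196, 0.0235]
tool_rot: [-3.131, 0.261, -0.0]
ft_force: [-0.8, 0.3, 1.7]
grip_width: 0.181
grip_force: 30.0
```

```bash
python3 -m jog '[[[0,0,-10,0,0,0,8],[0,0,-50,0,0,0,8],[0,0,-100,0,0,0,8],[0,0,-150,0,0,0,8],[0,0,-177,0,0,0,8],[0,0,-177,0,0,0,8]]]' 45; python3 - <<'E'
from h import *
print(delta(case(0,-200,200),-5))
E
```

```text
time: 8.75
position: [0.4117, -0.2208, 0.2047]
tool_rot: [-3.13, 0.262, -0.014]
ft_force: [0.2, -0.6, -1.9]
grip_width: 0.179
grip_force: 45.0
[ 63.3 -74.7   5.4   0.4  -0.4 -94.6]
```

```bash
python3 -m jog '[[[0,0,0,0,0,-8,8],[3,-4,0,0,0,-16,8],[10,-12,0,0,0,-24,8],[17,-20,0,0,0,-32,8],[24,-28,0,0,0,-40,8],[31,-36,0,0,0,-48,8],[38,-44,0,0,0,-56,8],[45,-53,0,0,0,-64,8],[53,-62,0,0,0,-72,8],[60,-71,0,0,0,-80,8]]]'; python3 - <<'E'
from h import *
s=ctrl.get_state();print(s["joint_positions"],delta(case(0,-200,200),-5))
E
```

```text
time: 9.75
position: [0.4795, -0.1592, 0.1989]
tool_rot: [-2.56, -1.818, 0.004]
ft_force: [-0.3, -0.1, -2.0]
grip_width: 0.179
grip_force: 45.0
[-0.5676  0.0311  0.8599  1.8851 -0.0239  1.2389 -0.0361] [  3.8   6.2  -1.1  -0.2   0.  -14.3]
```

```bash
python3 -m jog '[[[3,3,0,0,0,-8,8],[3,5,-1,0,0,-14.3,8],[3,5,-1,0,0,-14.3,8],[3,5,-1,0,0,-14.3,8],[3,5,-1,0,0,-14.3,8]]]'; python3 - <<'E'
from h import *
s=ctrl.get_state();print(s["position"],delta(case(0,-200,200),-5))
t=shot("top");save(t,"top4");d=shot("scene");save(d,"scene4")
p=s["position"]
P=[p+[0.01,.13,-.0115],p+[.003,.03,-.0115]]
print([proj(t,q) for q in P],[proj(d,q) for q in P])
a=t["image"][140:240,220:320,::-1];b=d["image"][140:240,220:320,::-1]
cv2.imwrite("pics/s4.png",cv2.resize(np.hstack([a,b]),(800,400),interpolation=cv2.INTER_CUBIC))
E
```

```text
time: 10.25
position: [0.4854, -0.1585, 0.2008]
tool_rot: [-2.323, -2.114, 0.001]
ft_force: [-0.8, -0.6, -2.0]
grip_width: 0.177
grip_force: 45.0
[ 0.4854 -0.1585  0.2008] [ 0.9  1.1  0.8 -0.1 -0.  -0.4]
[array([277.4943, 204.5375]), array([317.776 , 206.6501])] [array([271.4621, 174.4542]), array([296.9311, 194.7875])]
```

View pics/s4.png

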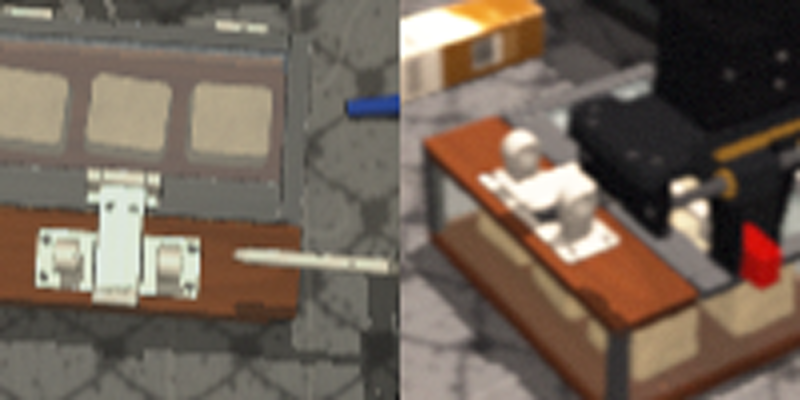

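The top crop shows the nose at (235,254) and the shank at (385,266), nearly parallel to the bushings at (68,250) and (170,258). I use this camera's depth for a precise relative fit.

```bash
cat > fit.py <<'E'
from h import *
from scipy.optimize import least_squares
def cloud(d):
    K,Rm,tt=cam(d);h,w=d["depth"].shape;v,u=np.mgrid[:h,:w];z=d["depth"].ravel()
    P=(np.linalg.inv(K)@np.stack([u.ravel(),v.ravel(),np.ones(h*w)]))*z
    return (Rm.T@(P-tt[:,None])).T
def tocase(X,L=(.504,.0415),yaw=-5):
    a=np.radians(yaw);c,s=np.cos(a),np.sin(a);Q=(X-[L[0],L[1],0])*1e3
    return np.stack([c*Q[:,0]+s*Q[:,1],-s*Q[:,0]+c*Q[:,1],Q[:,2]],1)
def cyl(X,r):  # axis x=a+b*y, z=c+d*y of radius r
    f=lambda p:(np.hypot(X[:,0]-p[0]-p[1]*X[:,1],X[:,2]-p[2]-p[3]*X[:,1])-r)
    return least_squares(f,[X[:,0].mean(),0,X[:,2].max()-r,0],loss="soft_l1",f_scale=1)
def cyl0(X,r,z=122):
    f=lambda p:(np.hypot(X[:,0]-p[0],X[:,2]-z)-r)
    return least_squares(f,[0],loss="soft_l1",f_scale=1).x
def bush(d):
    X=tocase(cloud(d));o=[]
    for s in(-34,34):
        B=X[(abs(X[:,1]-s)<9)&(abs(X[:,0])<16)&(X[:,2]>118)&(X[:,2]<138)];f=cyl0(B,12)
        o.append((len(B),f[0],B[:,2].max()))
    return o
E
python3 - <<'E'
from fit import *
for n in("top0","top3","scene0","scene3"): print(n,bush(load(n)))
# plate / deck edges in top images via image gradient
X=tocase(cloud(load("top4")))
B=X[(X[:,1]>-165)&(X[:,1]<-65)&(abs(X[:,0])<25)&(X[:,2]>175)&(X[:,2]<205)]
print(len(B),B[:,1].max(),B[:,1].min());S=B[B[:,1]<B[:,1].max()-9];print(cyl(S,5).x,S.mean(0), np.polyfit(S[:,1],S[:,0],1),np.polyfit(S[:,1],S[:,2],1))
s=ctrl.get_state();print(tocase(s["position"][None]))
t=load("top0");T=lambda x,y:((x+.5)/5-.5+195,(y+.5)/5-.5+135)
print(tocase(np.array([atz(t,*T(*p),.094) for p in[(172,311),(377,322),(372,398),(167,386)]])))
print(tocase(np.array([atz(t,*T(*p),.092) for p in[(42,392),(495,423),(55,280),(502,307)]])))
E
```

```text
top0 [(55, np.float64(0.97169413646847), np.float64(136.80172449650266)), (56, np.float64(0.699631886018966), np.float64(137.58293072336582))]
top3 [(56, np.float64(0.4597861795802182), np.float64(136.57751624586447)), (56, np.float64(1.2874466936013733), np.float64(137.0517023896089))]
scene0 [(58, np.float64(-2.207265848394832), np.float64(135.0258835585958)), (49, np.float64(-2.5512933554576045), np.float64(134.68929834803697))]
scene3 [(63, np.float64(-1.8437117542358317), np.float64(134.6347117930927)), (51, np.float64(-2.1202019474056866), np.float64(135.73642527387324))]
146 -71.43337707220562 -163.95066973100842
[  1.7925  -0.0004 190.9996   0.0123] [   1.2972 -122.1554  192.9216] [0.0033 1.6998] [  0.0111 194.2738]
[[  -0.8099 -200.8171  201.1232]]
[[ 18.743   56.87    94.    ]
 [ 20.5707 -55.7011  94.    ]
 [-21.2459 -55.6187  94.    ]
 [-22.4971  56.4213  94.    ]]
[[ -30.3815  124.3192   92.    ]
 [ -30.0647 -123.6619   92.    ]
 [  31.5585  122.4715   92.    ]
 [  33.9056 -123.9728   92.    ]]
```

```bash
python3 -m jog '[[[0,-0.9,30,0,0,0,8],[0,-0.9,55,0,0,0,8],[0,-0.9,67.5,0,0,0,8],[0,-0.9,67.5,0,0,0,8],[0,-0.9,67.5,0,0,0,8],[0,-0.9,67.5,0,0,0,8]]]'; python3 - <<'E'
from fit import *
for k in range(3):
    t=shot("top");X=tocase(cloud(t));S=X[(X[:,1]>-160)&(X[:,1]<-82)&(abs(X[:,0])<15)&(X[:,2]>112)&(X[:,2]<135)]
    print(len(S),cyl(S,5).x,np.polyfit(S[:,1]+120,S[:,0],1),np.polyfit(S[:,1]+120,S[:,2],1),bush(t))
save(t,"top5")
s=ctrl.get_state();print(tocase(s["position"][None]),delta(case(0,-200,133.5),-5))
d=shot("scene");X=tocase(cloud(d));c=d["image"].reshape(-1,3)
im=t["image"][150:230,235:335,::-1];cv2.imwrite("pics/s5.png",cv2.resize(im,(800,640)[:2] if 0 else (750,600),interpolation=cv2.INTER_CUBIC))
E
```

```text
time: 10.95
position: [0.4861, -0.1586, 0.1351]
tool_rot: [2.32, 2.116, 0.003]
ft_force: [0.9, -0.1, -2.6]
grip_width: 0.182
grip_force: 45.0
111 [  2.6824   0.0015 122.7144  -0.0084] [0.0073 2.0238] [ -0.0057 127.2596] [(55, np.float64(0.47547387403295893), np.float64(137.22570412953198)), (56, np.float64(0.7108008896495689), np.float64(137.390496066795))]
110 [  5.308    0.0234 124.1191   0.0002] [0.0058 1.9498] [ -0.0058 127.5446] [(56, np.float64(0.8789454128477329), np.float64(135.58391324324737)), (54, np.float64(0.5693029376750631), np.float64(137.9496491254757))]
110 [  2.1475  -0.0008 127.1617   0.0267] [0.0056 1.7925] [  0.0163 127.329 ] [(56, np.float64(0.6848535794001649), np.float64(136.27723963788404)), (56, np.float64(0.9963803576718876), np.float64(136.3138637093767))]
[[  -0.7157 -200.7491  134.7864]] [ 0.8  0.7  1.3  0.1 -0.  -0.2]
```

View pics/s5.png

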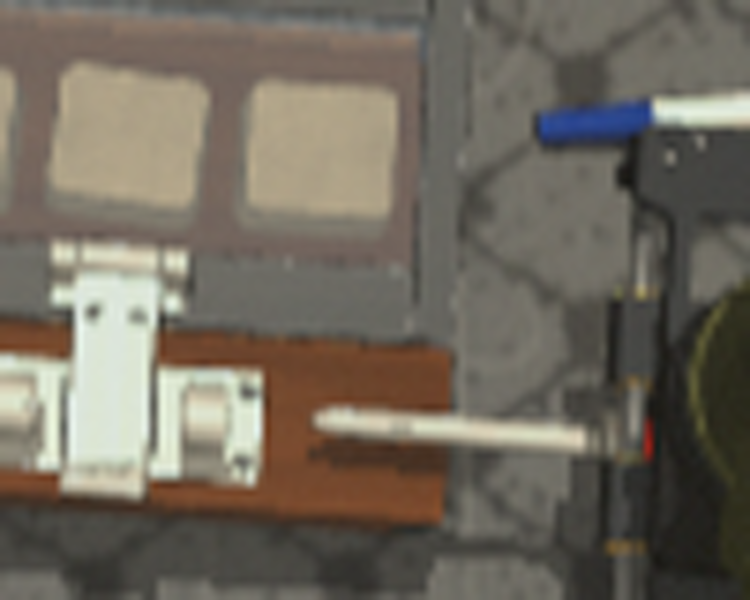

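The top crop shows the pin line meeting the right bushing at about row 409, and the bushing centre is near row 416–418. The pin is therefore about 1.5 mm too far in +x and 1.3 mm high. I correct that and enter gently.

```bash
python3 -m jog '[[[0,-1.5,1.3,0,0,0,8],[8,-1.5,1.3,0,0,0,8],[16,-1.5,1.3,0,0,0,8],[24,-1.5,1.3,0,0,0,8],[30,-1.5,1.3,0,0,0,8],[34,-1.5,1.3,0,0,0,8],[38,-1.5,1.3,0,0,0,8],[38,-1.5,1.3,0,0,0,8]]]';python3 - <<'E'
from fit import *
s=ctrl.get_state();print(tocase(s["position"][None]),s["ft_force"],s["torque"])
E
```

```text
time: 11.95
position: [0.4872, -0.1196, 0.1325]
tool_rot: [-2.32, -2.118, -0.0]
ft_force: [0.6, 0.4, -1.2]
grip_width: 0.182
grip_force: 45.0
[[  -2.6779 -161.9969  132.5411]] [ 0.5692  0.3561 -1.1871] [-0.1946  0.0571 -0.0193]
```

```bash
python3 -m jog '[[[4,0,0,0,0,0,8],[8,0,0,0,0,0,8],[12,0,0,0,0,0,8],[16,0,0,0,0,0,8],[20,0,0,0,0,0,8],[20,0,0,0,0,0,8]]]';python3 - <<'E'
from fit import *
s=ctrl.get_state();print(tocase(s["position"][None]),s["ft_force"],s["torque"])
E
```

```text
time: 12.55
position: [0.489, -0.0996, 0.1325]
tool_rot: [-2.319, -2.119, -0.0]
ft_force: [-0.9, -0.2, -2.1]
grip_width: 0.181
grip_force: 45.0
[[  -2.6413 -141.8407  132.4959]] [-0.8871 -0.1673 -2.1201] [-0.0728  0.0352 -0.014 ]
```

```bash
python3 -m jog '[[[6,0,0,0,0,0,8],[12,0,0,0,0,0,8],[18,0,0,0,0,0,8],[24,0,0,0,0,0,8],[30,0,0,0,0,0,8],[36,0,0,0,0,0,8],[42,0,0,0,0,0,8],[46,0,0,0,0,0,8],[46,0,0,0,0,0,8]]]';python3 - <<'E'
from fit import *
s=ctrl.get_state();print(tocase(s["position"][None]),s["ft_force"],s["torque"])
E
```

```text
time: 13.45
position: [0.4932, -0.0538, 0.1325]
tool_rot: [-2.319, -2.119, -0.0]
ft_force: [0.5, -0.1, -1.6]
grip_width: 0.177
grip_force: 45.0
[[ -2.4441 -95.9016 132.5155]] [ 0.4948 -0.0654 -1.5571] [-0.0986  0.0492  0.018 ]
```

```bash
python3 -m jog '[[[5,0,0,0,0,0,8],[10,0,0,0,0,0,8],[15,0,0,0,0,0,8],[19,0,0,0,0,0,8],[21,0,0,0,0,0,8],[21,0,0,0,0,0,8]]]';python3 -m jog '[[[1,0,0,0,0,0,8],[2,0,0,0,0,0,8],[2,0,0,0,0,0,8]]]';python3 - <<'E'
from fit import *
s=ctrl.get_state();print(tocase(s["position"][None]),s["ft_force"],s["torque"])
E
```

```text
time: 14.05
position: [0.4951, -0.0333, 0.1325]
tool_rot: [-2.32, -2.118, -0.0]
ft_force: [-0.7, 0.0, -2.6]
grip_width: 0.182
grip_force: 45.0
time: 14.35
position: [0.4953, -0.0317, 0.1326]
tool_rot: [-2.321, -2.117, -0.0]
ft_force: [0.3, 0.7, -3.0]
grip_width: 0.182
grip_force: 45.0
[[ -2.3149 -73.6346 132.5824]] [ 0.2694  0.6905 -2.9521] [-0.1168  0.0378 -0.0181]
```

```bash
python3 -m jog '[[[0.7,0,0,0,0,0,8],[1.4,0,0,0,0,0,8],[1.4,0,0,0,0,0,8]]]';python3 -m jog '[[[0.7,0,0,0,0,0,8],[1.4,0,0,0,0,0,8],[1.4,0,0,0,0,0,8]]]'
```

```text
time: 14.65
position: [0.4954, -0.0302, 0.1326]
tool_rot: [-2.321, -2.117, -0.0]
ft_force: [0.5, 0.2, -2.9]
grip_width: 0.183
grip_force: 45.0
time: 14.95
position: [0.4955, -0.0288, 0.1326]
tool_rot: [-2.321, -2.118, -0.0]
ft_force: [-0.1, 0.4, -1.7]
grip_width: 0.178
grip_force: 45.0
```

```bash
python3 -m jog '[[[0.6,0,0,0,0,0,8],[1,0,0,0,0,0,8],[1,0,0,0,0,0,8]]]';python3 -m jog '[[[0.6,0,0,0,0,0,8],[1,0,0,0,0,0,8],[1,0,0,0,0,0,8]]]'
```

```text
time: 15.25
position: [0.4956, -0.0278, 0.1326]
tool_rot: [-2.321, -2.118, -0.0]
ft_force: [0.2, 0.4, -2.5]
grip_width: 0.178
grip_force: 45.0
time: 15.55
position: [0.4957, -0.0269, 0.1326]
tool_rot: [2.321, 2.118, 0.0]
ft_force: [-0.8, -0.2, -1.2]
grip_width: 0.183
grip_force: 45.0
```

```bash
python3 -m jog '[[[0.6,0,0,0,0,0,8],[1,0,0,0,0,0,8],[1,0,0,0,0,0,8]]]';python3 -m jog '[[[0.6,0,0,0,0,0,8],[1,0,0,0,0,0,8],[1,0,0,0,0,0,8]]]'; python3 - <<'E'
from fit import *
t=shot("top");save(t,"top6");d=shot("scene")
a=t["image"][160:220,220:320,::-1];b=d["image"][130:205,220:345,::-1]
cv2.imwrite("pics/s6.png",np.vstack([cv2.resize(a,(500,300),interpolation=cv2.INTER_CUBIC),cv2.resize(b,(500,300),interpolation=cv2.INTER_CUBIC)]))
E
```

```text
time: 15.85
position: [0.4957, -0.0268, 0.1326]
tool_rot: [2.321, 2.116, -0.001]
ft_force: [-0.0, -2.8, -2.1]
grip_width: 0.179
grip_force: 45.0
time: 16.15
position: [0.4957, -0.0268, 0.1326]
tool_rot: [2.321, 2.115, -0.003]
ft_force: [-0.7, -5.4, -0.6]
grip_width: 0.178
grip_force: 45.0
```

View pics/s6.png

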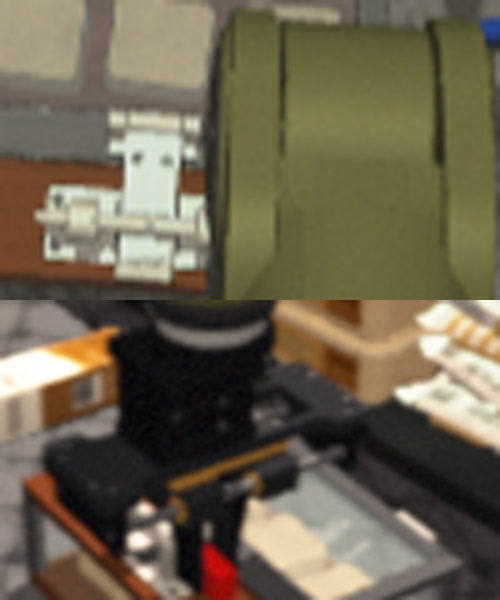

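The top view shows the pin over the closed hasp and through both bushings. The nose stands about 16–18 mm clear of the left one (38–68 px), and the collar is stopped with about 5 N of push. I hand in.

```bash
python3 -c "
from bench import ctrl
print(ctrl.get_state()['ft_force']);print(ctrl.close_job())"
```

```text
[-0.60041465 -6.80529705 -0.72532687]
the job is handed in; nothing more can be done
None
```

The hasp is closed in the catch, and the pin is threaded from the right through both bushings with its collar home; I handed in while still gripping its handle with about 5–7 N of push, and never touched the tape, carton or pen.

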